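Change the deburring wheel on a bench arbor

ROBOT

A 7-joint arm with a two-finger parallel gripper is mounted at the origin on the work surface. World frame = base frame: x ahead of the robot, y to its left, z up, the work surface at z = 0. Lengths are in m, angles in rad, forces in N, time in s.
With the tool pointing down it reaches from about 0.425 to 0.925 m from the base axis. Payload 6.8 kg.
Tool frame: the origin (TCP) lies on the mounting face of the last link; the fingertips stand 173 mm ahead of it and the grasp point (between the pads) lies 155 mm ahead of it (grip_point_offset is the distance from the TCP to the grasp point, in m); x points along the fingers, z is the direction in which the jaws open and shut, and the axes are right-handed (so a half turn about x gives the same grasp; the last joint's range is limited). The gripper opens to 85 mm and grips with 20 to 120 N. Pads are 22 mm wide; open, the fingers measure 114 mm over their backs; the gripper's body (76 mm by 85 mm) begins 54 mm behind the grasp point. The pads swing forward as they close: fully open they stand 13 mm farther back than shut.
Start: joints at [1.089, 0.477, 0.022, 1.555, -0.011, 1.109, -0.083], TCP at [0.246, -0.628, 0.405] pointing down, gripper open.
Joint ranges: [-2.96, 2.96], [-0.34, 2.1], [-1.41, 1.46], [0.24, 2.44], [-1.37, 4.51], [0.17, 1.92], [-2.96, 2.96]. Speed limits (rad/s): [2.39, 2.39, 3.14, 3.14, 3.14, 3.14, 3.14].

INTERFACE

Orientations are given as a rotation vector (axis times angle).
In Python, from bench import * gives the robot as it stands. The module is installed in compiled form; this text tells all that it offers.
- The arm moves only by the tool servo_tool, never from a script. Its argument "motion" is a list of rows, each a list of 5 numbers: the shift along the tool's x, y, z in m, then the turn about the tool's x in degrees, then the gripper command: -1 is fully open, 1 is shut, values between are in proportion. In form: [[dx, dy, dz, turn, fingers], ...]. A call has 1 to 8 rows; each row is the pose to reach, as a shift and turn from the pose measured when the call began, along the tool's axes at that moment; what a row does not reach only later rows make up. A row lasts 1/10 s, in which the tool goes at most 50 mm and 8.59 degrees, less where a joint would pass 70% of its speed; a pose out of reach is approached as far as the arm can. A call with a gripper value outside its range is refused whole. The fingers move at their own pace and stop on an object; "force" is the grip in N (left out, the last holds). Time passes only in rows, so rows that repeat a pose let the fingers close. It gives the time, the measured TCP pose, the force and the opening at its end, in the units of the state.
- get_obs(): the state, without advancing time (a new reading comes with each control period).
- grab_frame(name): name is "scene" or "top"; returns the picture (420x560x3 uint8, red, green, blue); there is no depth.
- camera_params(name): a dict with "mtx" (3x3 intrinsics, pixels), "world_to_cam" (4x4, takes a point from world to camera coordinates). Camera axes: x right, y down, z forward; pixel columns grow to the right and rows downward; lengths in m; the calibration is good to about 2 mm. A picture is of the moment at which its call begins. camera_params takes no time and is no camera call.
- hand_in(): hands the job in, once; it reports no verdict.
The state is a dict: "clock": time; "joints": joint angles; "qvel": joint speeds; "tau": joint torques, N m; "tcp_pos": TCP position; "orientation": TCP orientation; "contact_force": force on the tool from outside, world axes, zero at the start; "moment": the same for the moment, N m; "grip_width": finger opening in m.
Only numpy, scipy, OpenCV 4.12 (cv2) and the standard library are available. Lean on these libraries where they do the work, as an engineer would, in place of code of your own. Each camera call takes 0.05 s, during which the arm holds its last target. There are 200 camera calls.

TASK

Take the worn dark wheel off the bench arbor and put it in the green tray. Then build up the new wheel set on the arbor's spindle, each part seated fully down on the one below: first the brass-coloured flange, then the white wheel, then the blue flange, and last the red cap over the spindle tip. Leave the oil bottle, the wrench and the aluminium bracket where they are.

Things in the scene. Friction and masses are not known exactly. Their poses are not given: they have to be found in the camera images.
- arbor: Bench arbor, fixed: grey 90 x 90 x 10 mm foot; on it a steel shoulder 34 mm across, its top (the seat) 20 mm above the bench; from there a vertical steel spindle 12 mm thick, straight for 35 mm, then tapering over 9 mm to its tip 64 mm above the bench. The parts fit over it with 4 mm play each side. Origin: on the spindle axis, at the foot's underside (bench level); z up.
- tray: Shallow open green plastic tray, fixed, 120 x 120 mm outside and 16 mm high, walls and floor about 4 mm thick, inside 112 x 112 mm. Origin: centre of its underside on the bench; x and y along its sides, z up.
- worn_wheel: Worn charcoal-black abrasive wheel, about 40 g: a flat ring 44 mm across, 12 mm thick, with a 20 mm bore through it; round, so its yaw does not matter. Origin: centre of its underside, z up along its axis. It starts loose on the arbor, lying on the shoulder round the spindle (its origin 20 mm above the bench), and lifts straight off.
- back_flange: Brass-coloured metal flange, 130 to 240 g, lying flat on the bench: a flat ring 60 mm across, 10 mm thick, with a 20 mm bore through it; round, so its yaw does not matter. Origin: centre of its underside, z up along its axis.
- new_wheel: New white abrasive wheel, 50 to 100 g, lying flat on the bench: a flat ring 56 mm across, 14 mm thick, with a 20 mm bore through it; round, so its yaw does not matter. Origin: centre of its underside, z up along its axis.
- front_flange: Blue painted flange, about 100 g, lying flat on the bench: a flat ring 48 mm across, 10 mm thick, with a 20 mm bore through it; round, so its yaw does not matter. Origin: centre of its underside, z up along its axis.
- cap: Red ribbed plastic cap, about 40 g, 36 mm across (38 mm over its ribs), 20 mm tall, standing on the bench closed end up. A 20 mm bore, 14 mm deep, in its underside takes the spindle tip, which stands 10 mm above the blue flange when that is seated. Origin: centre of its underside, z up.
- bracket: Bystander: loose aluminium channel bracket, 120 mm long (x) x 45 mm wide (y) x 25 mm high, with two dark slots, open side up. Origin: centre of its underside.
- oil_bottle: Bystander: loose white oil bottle, 60 mm in diameter, with a red pointed spout, 205 mm tall in all, standing. Origin: centre of its underside.
- wrench: Bystander: loose steel wrench 140 mm long, lying flat along its x axis. Origin: below its middle, on the bench.
Mind the look-alikes: they are no part of the job. Several things have the shape of the front_flange; the one meant has the colours described above.

How it is judged:
By the outcome, as a careful person would: the job done as asked, in the order asked, and still so for the second after the job is handed in, with the robot touching nothing.
It also fails if it takes over 112 s, if anything falls off the work surface, if the arm or the gripper's body presses on something with over 40 N, if the wrist force passes 120 N, or if a joint passes its speed limit or range.

## Working session

There is one attempt and no reset: what is moved stays moved. The work goes in short steps, Python scripts to look and compute and a tool call to move; the robot and the scene stay as the last step left them, time stands still between calls to the robot, and variables do not carry over. Pictures are saved under pics/ and viewed, about 12 in all and at most 16, crops included, and the job is handed in when it is done.

Besides the shell and the picture viewer there is one more tool, called after "Call:" as a command line: name --pt "numbers of a row" for each row, then --argument value for the rest. servo_tool: Moves the arm, as the interface text tells. Its arguments: {"type":"object","properties":{"motion":{"type":"array","items":{"type":"array","items":{"type":"number"}}},"force":{"type":"number"}},"required":["motion"]}

```bash
mkdir -p pics; python3 - <<'E'
from bench import *
import cv2
print(get_obs())
for n in("scene","top"):
    cv2.imwrite(f"pics/{n}0.png",grab_frame(n)[:,:,::-1]); print(camera_params(n))
E
```

```text
{'clock': 0.0, 'joints': array([ 1.08888537,  0.47780602,  0.02233439,  1.55649355, -0.01149269,
        1.10925515, -0.08313164]), 'qvel': array([-0.00040186, -0.00032704,  0.000727  , -0.00051371, -0.00041998,
       -0.00144072, -0.00149754]), 'tau': array([ 4.38657898e-04, -5.96451294e+01,  1.60801146e+00, -2.81198984e+01,
        1.24627550e-02,  9.22907609e-03, -5.74571345e-06]), 'tcp_pos': array([ 0.24639215, -0.62811815,  0.40370356]), 'orientation': array([ 0.93055429,  1.36479946, -0.92904639]), 'contact_force': array([ 0.18902386, -0.4176545 , -0.03937478]), 'moment': array([-0.00608303,  0.03846182,  0.04112688]), 'grip_width': 0.08546105184272511}
{'mtx': array([[386.96891706,   0.        , 277.23096249],
       [  0.        , 386.96891706, 213.03049182],
       [  0.        ,   0.        ,   1.        ]]), 'world_to_cam': array([[-0.68358063,  0.72967371,  0.0171405 ,  0.29408219],
       [ 0.53993232,  0.52134793, -0.66080968, -0.22064495],
       [-0.49111161, -0.44246199, -0.75035776,  1.11929437],
       [ 0.        ,  0.        ,  0.        ,  1.        ]])}
{'mtx': array([[481.37941913,   0.        , 278.00066935],
       [  0.        , 481.37941913, 211.24697166],
       [  0.        ,   0.        ,   1.        ]]), 'world_to_cam': array([[ 0.02682303, -0.99944054, -0.0199783 ,  0.00331518],
       [-0.99002616, -0.02379463, -0.1388597 ,  0.47576306],
       [ 0.13830664,  0.02350368, -0.99011052,  1.1701992 ],
       [ 0.        ,  0.        ,  0.        ,  1.        ]])}
```

View pics/scene0.png

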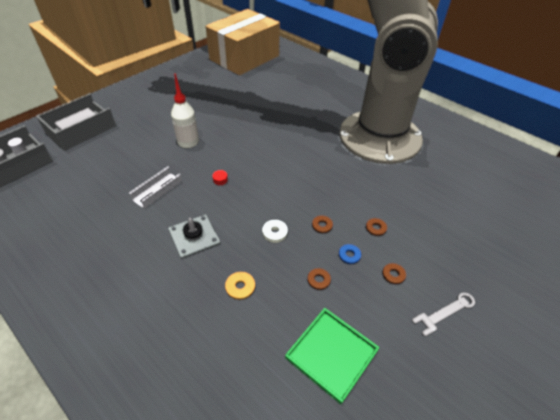

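View pics/top0.png

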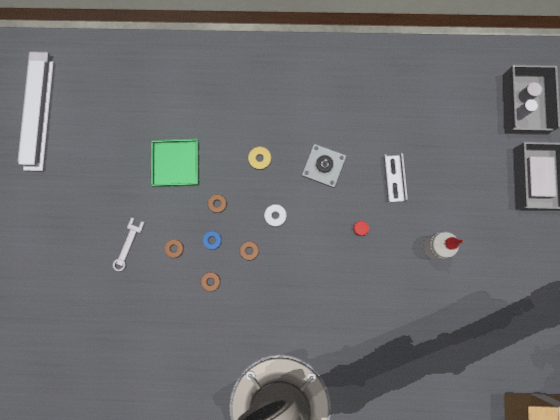

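The views show the whole scene. In the top view, the arbor with the worn wheel is at about (324,163), brass at (260,157), white at (275,215), blue at (212,240) among four brown decoys, the red cap at (361,228) and the tray at (175,162). Next I'll localise them in both cameras.

```bash
cat >h.py <<'E'
from bench import *
import cv2, numpy as np
from scipy.spatial.transform import Rotation
def ray(n,uv,z):
    c=camera_params(n);M=c["world_to_cam"];R,t=M[:3,:3],M[:3,3]
    d=R.T@np.linalg.solve(c["mtx"],[uv[0],uv[1],1.]);o=-R.T@t
    return (o+d*(z-o[2])/d[2])[:2]
def proj(n,P):
    c=camera_params(n);M=c["world_to_cam"];p=c["mtx"]@(M[:3,:3]@np.asarray(P,float)+M[:3,3]);return p[:2]/p[2]
HSV=dict(brass=((15,120,100),(32,255,255)),blue=((100,120,80),(125,255,255)),red=((0,190,120),(6,255,255)),
 green=((45,100,60),(80,255,255)),white=((0,0,170),(179,60,255)),dark=((0,0,0),(179,255,40)))
def blobs(n,img,col,win):
    h=cv2.cvtColor(img,cv2.COLOR_RGB2HSV);m=cv2.inRange(h,*map(np.array,HSV[col]))
    k=np.zeros_like(m);x,y,r=win;k[y-r:y+r,x-r:x+r]=255
    cs,_=cv2.findContours(m&k,cv2.RETR_EXTERNAL,cv2.CHAIN_APPROX_NONE)
    c=max(cs,key=cv2.contourArea);e=cv2.fitEllipse(cv2.convexHull(c)) if len(c)>5 else None
    return e[0],e[1],cv2.contourArea(c)
E
python3 - <<'E'
from h import *
im={n:cv2.imread(f"pics/{n}0.png")[:,:,::-1].copy() for n in("scene","top")}
W=dict(brass=((240,285),(260,157),.006),white=((275,231),(275,215),.008),blue=((350,254),(212,240),.006),red=((220,177),(361,228),.018),green=((333,353),(175,162),.014),dark=((193,231),(324,163),.030))
for k,(s,t,z) in W.items():
    r=35 if k=="green" else (15 if k=="dark" else 20)
    for n,w in(("scene",s),("top",t)):
        r2=50 if(k=="green" and n=="scene") else r
        try:
            c,ax,a=blobs(n,im[n],k,(*w,r2));print(k,n,np.round(c,1),np.round(ax,1),a,ray(n,c,z).round(4))
        except Exception as e:print(k,n,e)
print(Rotation.from_rotvec(get_obs()["orientation"]).as_matrix().round(3))
a=cv2.resize(im["top"][125:205,280:370],None,fx=5,fy=5,interpolation=cv2.INTER_CUBIC)
b=cv2.resize(im["scene"][195:270,155:235],None,fx=5,fy=5,interpolation=cv2.INTER_CUBIC)
cv2.imwrite("pics/arb.png",np.hstack([cv2.copyMakeBorder(i,0,400-i.shape[0],0,0,cv2.BORDER_CONSTANT) for i in(a,b)])[:,:800,::-1])
E
```

```text
brass scene [239.7 285. ] [27.2 29.9] 606.0 [0.6167 0.0707]
brass top max() iterable argument is empty
white scene [274.5 229.5] [20.9 25.4] 391.0 [0.4645 0.0236]
white top [274.9 214.9] [21.2 21.8] 341.0 [0.4695 0.0236]
blue scene [349.5 253.6] [19.  22.3] 316.0 [0.3995 0.1853]
blue top [211.7 239.7] [17.8 18. ] 232.5 [0.4022 0.1826]
red scene [219.6 176.2] [10.5 13.4] 101.0 [ 0.4413 -0.1886]
red top max() iterable argument is empty
green scene [331.8 354.9] [86.5 92. ] 4709.0 [0.6043 0.2946]
green top [177.3 162.2] [ 46.1 147.8] 1987.5 [0.6    0.2799]
dark scene [192.3 230.3] [16.  17.4] 115.0 [ 0.6033 -0.0915]
dark top max() iterable argument is empty
[[-0.001  0.931  0.365]
 [ 0.002  0.365 -0.931]
 [-1.    -0.    -0.002]]
```

View pics/arb.png

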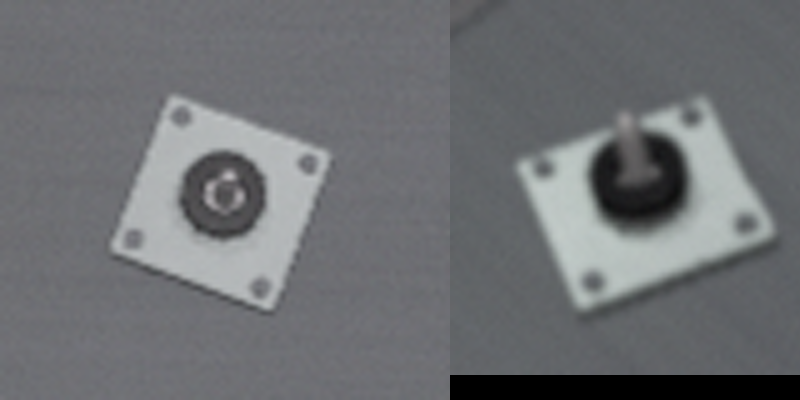

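The crops show the worn wheel flat around the spindle. The foot corners are clear enough to give the axis, so I'll refine that and fix the top-view colour thresholds.

```bash
python3 - <<'E'
from h import *
im={n:cv2.imread(f"pics/{n}0.png")[:,:,::-1].copy() for n in("scene","top")}
for n,(x,y) in (("top",(260,157)),("top",(361,228)),("top",(324,158))): print(cv2.cvtColor(im[n],cv2.COLOR_RGB2HSV)[y-3:y+4:3,x-6:x+7:3].tolist())
HSV["brass"]=((12,80,100),(34,255,255));HSV["red"]=((0,140,90),(8,255,255));HSV["dark"]=((0,0,0),(179,255,75))
HSV["red2"]=((165,120,80),(179,255,255))
for k,w,z in(("brass",(260,157,22),.006),("red",(361,228,15),.018),("red2",(361,228,15),.018),("dark",(324,163,13),.029)):
    try:c,ax,a=blobs("top",im["top"],k,w);print(k,np.round(c,1),np.round(ax,1),a,ray("top",c,z).round(4))
    except Exception as e:print(k,e)
def X(a,b,c,d):
    a,b,c,d=[np.r_[p,1.] for p in(a,b,c,d)];p=np.cross(np.cross(a,c),np.cross(b,d));return p[:2]/p[2]
q=X((170,95),(330,150),(273,310),(110,248))/5-.4+[280,125];print("arbor top",q,ray("top",q,.01))
q=X((68,162),(255,97),(328,233),(132,312))/5-.4+[155,195];print("arbor scene",q,ray("scene",q,.01))
for n,w in(("top",(175,162,40)),("scene",(333,353,60))):
    h=cv2.cvtColor(im[n],cv2.COLOR_RGB2HSV);m=cv2.inRange(h,*map(np.array,HSV["green"]));
    c=max(cv2.findContours(m,0,1)[0],key=cv2.contourArea);p=cv2.approxPolyDP(cv2.convexHull(c),6,True)[:,0];print(n,p.tolist(),[ray(n,i,.016).round(3).tolist() for i in p])
E
```

```text
[[[24, 97, 212], [23, 105, 185], [18, 95, 126], [24, 100, 209], [23, 100, 212]], [[25, 96, 212], [128, 9, 115], [120, 7, 114], [20, 89, 171], [24, 95, 214]], [[24, 97, 212], [19, 60, 144], [120, 2, 111], [23, 99, 201], [24, 97, 214]]]
[[[1, 156, 191], [1, 148, 210], [1, 153, 209], [0, 154, 209], [1, 144, 193]], [[0, 153, 202], [1, 148, 210], [0, 151, 210], [0, 153, 209], [1, 157, 209]], [[0, 160, 169], [1, 148, 209], [1, 151, 209], [1, 153, 209], [1, 147, 192]]]
[[[98, 6, 185], [98, 6, 158], [105, 10, 106], [90, 7, 143], [96, 7, 186]], [[105, 6, 90], [150, 7, 77], [0, 3, 87], [135, 6, 81], [120, 7, 70]], [[120, 7, 76], [165, 5, 111], [150, 7, 106], [135, 11, 90], [135, 7, 78]]]
brass [259.3 157.7] [22.3 22.9] 377.5 [0.6186 0.0684]
red [360.7 227.9] [13.7 14. ] 136.0 [ 0.4405 -0.1931]
red2 'NoneType' object is not subscriptable
dark [323.8 166.5] [ 9.7 14.1] 1.5 [ 0.5935 -0.0977]
arbor top [323.57086803 164.41297697] [ 0.60351526 -0.09827521]
arbor scene [194.11431622 234.07660174] [ 0.59917065 -0.09496565]
top [[196, 139], [197, 184], [152, 185], [152, 142]] [[0.662, 0.234], [0.543, 0.225], [0.538, 0.341], [0.652, 0.349]]
scene [[324, 308], [378, 346], [341, 403], [285, 357]] [[0.544, 0.228], [0.535, 0.345], [0.657, 0.354], [0.664, 0.238]]
```

Call:
servo_tool --pt "0.02 0.245 0.032 21.4 -1" --pt "0.02 0.245 0.032 21.4 -1" --pt "0.02 0.245 0.032 21.4 -1" --pt "0.02 0.245 0.032 21.4 -1" --pt "0.02 0.245 0.032 21.4 -1" --pt "0.02 0.245 0.032 21.4 -1" --pt "0.02 0.245 0.032 21.4 -1" --force 40

```text
clock: 0.8
tcp_pos: [0.4878, -0.5671, 0.3824]
orientation: [1.208, 1.215, -1.206]
contact_force: [-1.5, -0.7, -0.5]
grip_width: 0.0855
```

Call:
servo_tool --pt "0.06 0.1135 -0.4705 0 -1" --pt "0.06 0.1135 -0.4705 0 -1" --pt "0.06 0.1135 -0.4705 0 -1" --pt "0.06 0.1135 -0.4705 0 -1" --pt "0.06 0.1135 -0.4705 0 -1" --pt "0.06 0.1135 -0.4705 0 -1" --pt "0.06 0.1135 -0.4705 0 -1" --pt "0.06 0.1135 -0.4705 0 -1"

```text
clock: 1.6
tcp_pos: [0.5776, -0.1827, 0.3348]
orientation: [1.21, 1.212, -1.209]
contact_force: [0.9, 0.4, 0.6]
grip_width: 0.0857
```

Call:
servo_tool --pt "0.065 0.0237 -0.0861 0 -0.4" --pt "0.065 0.0237 -0.0861 0 -0.4" --pt "0.065 0.0237 -0.0861 0 -0.4" --pt "0.065 0.0237 -0.0861 0 -0.4" --pt "0.065 0.0237 -0.0861 0 -0.4" --pt "0.065 0.0237 -0.0861 0 -0.4"

```text
clock: 2.2
tcp_pos: [0.601, -0.0995, 0.2711]
orientation: [1.212, 1.208, -1.212]
contact_force: [-0.4, -0.0, 0.5]
grip_width: 0.0596
```

```bash
cat > look.py <<'E'
from h import *
import sys
# usage: look.py name x y z half : crops of both views around a world point
def look(name,P,hf=40):
    o=[]
    for n in("scene","top"):
        f=grab_frame(n);cv2.imwrite(f"pics/{name}_{n}.png",f[:,:,::-1])
        u,v=np.clip(proj(n,P).astype(int),hf,[560-hf,420-hf]);o.append(cv2.resize(f[v-hf:v+hf,u-hf:u+hf],(400,400),interpolation=cv2.INTER_CUBIC));print(n,"offset",u-hf,v-hf,"scale",200/hf)
    cv2.imwrite(f"pics/{name}.png",np.hstack(o)[:,:,::-1])
look(sys.argv[1],[float(a) for a in sys.argv[2:5]],int(sys.argv[5]))
E
python3 look.py a1 0.6 -0.097 0.07 45; python3 -c "
from bench import *
print(get_obs())"
```

```text
scene offset 144 171 scale 4.444444444444445
top offset 279 115 scale 4.444444444444445
{'clock': 2.3, 'joints': array([ 0.08856546,  0.52211861, -0.03714129,  1.82666937,  0.02471141,
        0.7934549 , -1.53463871]), 'qvel': array([-0.00708271,  0.00311325, -0.01080295,  0.00461196, -0.00197803,
       -0.00057454,  0.000119  ]), 'tau': array([-7.28615653e-02, -5.65651345e+01,  8.31335932e-01, -2.23469049e+01,
        1.09925561e-02,  8.41468427e-03,  6.33979958e-03]), 'tcp_pos': array([ 0.60113007, -0.09867098,  0.27100836]), 'orientation': array([ 1.21192026,  1.20862439, -1.21099217]), 'contact_force': array([-0.0488607 , -0.31504039, -0.71848128]), 'moment': array([-0.01632764,  0.03514496,  0.00856199]), 'grip_width': 0.05955862273874832}
```

View pics/a1.png

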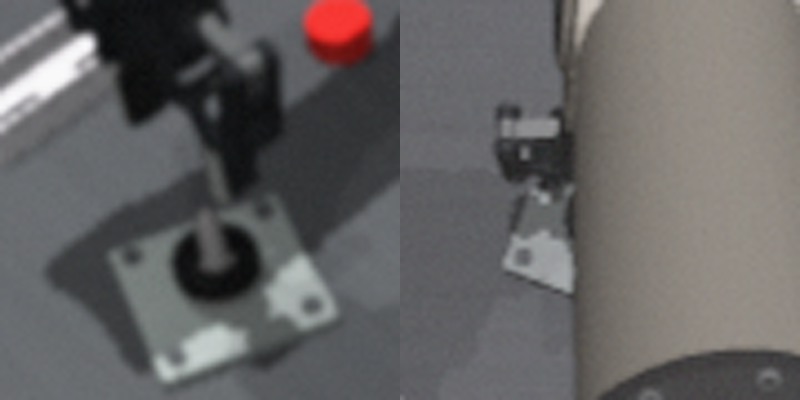

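Call:
servo_tool --pt "0.04 0 -0.002 0 -0.4" --pt "0.07 0 -0.002 0 -0.4" --pt "0.076 0 -0.002 0 -0.4" --pt "0.076 0 -0.002 0 1" --pt "0.076 0 -0.002 0 1" --pt "0.076 0 -0.002 0 1" --pt "0.076 0 -0.002 0 1"

```text
clock: 3.0
tcp_pos: [0.6017, -0.0968, 0.1964]
orientation: [1.213, 1.207, -1.21]
contact_force: [0.1, -0.2, -0.5]
grip_width: 0.0417
```

```bash
python3 look.py a2 0.6 -0.097 0.03 35
```

```text
scene offset 156 193 scale 5.714285714285714
top offset 288 128 scale 5.714285714285714
```

View pics/a2.png

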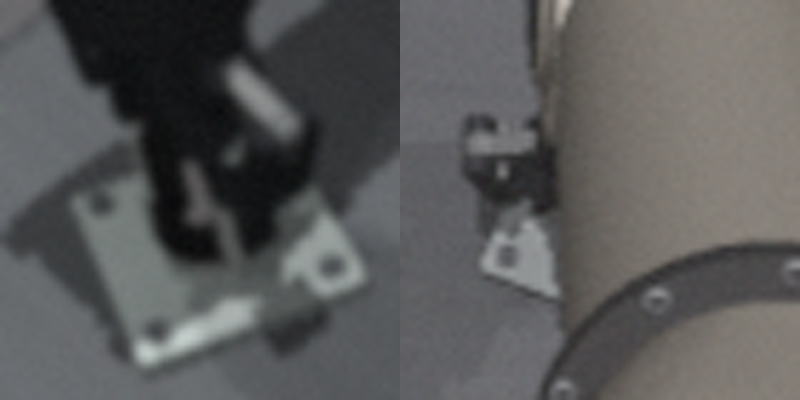

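Call:
servo_tool --pt "0 0 0 0 1" --pt "0 0 0 0 1" --pt "0 0 0 0 1"

```text
clock: 3.4
tcp_pos: [0.6014, -0.0966, 0.1959]
orientation: [1.213, 1.207, -1.21]
contact_force: [0.0, -0.1, -0.9]
grip_width: 0.0417
```

Call:
servo_tool --pt "-0.02 0 0 0 1" --pt "-0.05 0 0 0 1" --pt "-0.09 0 0 0 1" --pt "-0.09 0 0 0 1"

```text
clock: 3.8
tcp_pos: [0.6034, -0.097, 0.2913]
orientation: [1.217, 1.2, -1.204]
contact_force: [1.8, -0.9, -0.3]
grip_width: 0.0416
```

```bash
python3 look.py a3 0.6 -0.097 0.08 45
```

```text
scene offset 143 167 scale 4.444444444444445
top offset 280 114 scale 4.444444444444445
```

View pics/a3.png

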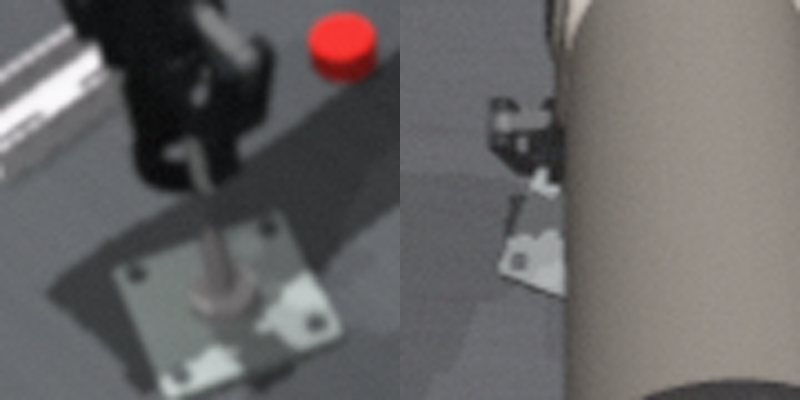

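The worn wheel is held clear of the spindle and the bare shoulder is visible, so I'm heading to the tray.

Call:
servo_tool --pt "0 -0.003 -0.386 0 1" --pt "0 -0.003 -0.386 0 1" --pt "0 -0.003 -0.386 0 1" --pt "0 -0.003 -0.386 0 1" --pt "0 -0.003 -0.386 0 1" --pt "0 -0.003 -0.386 0 1" --pt "0 -0.003 -0.386 0 1" --pt "0 -0.003 -0.386 0 1"

```text
clock: 4.7
tcp_pos: [0.5981, 0.2933, 0.2853]
orientation: [1.21, 1.21, -1.208]
contact_force: [0.1, 1.0, -1.7]
grip_width: 0.0423
```

```bash
python3 - <<'E'
from h import *
for u,v,z in((222,297,.02),(208,221,.064)):
    p=np.array([u,v])/4.444-.4+[143,167];print(p,ray("scene",p,z))
E
```

```text
[192.5549955  233.43168317] [ 0.60438093 -0.09160239]
[189.40468047 216.329973  ] [ 0.59730481 -0.10080431]
```

Call:
servo_tool --pt "0.05 0 0.004 0 1" --pt "0.09 0 0.004 0 1" --pt "0.1 0 0.004 0 1" --pt "0.1 0 0.004 0 1" --pt "0.1 0 0.004 0 -0.4" --pt "0.1 0 0.004 0 -0.4" --pt "0.1 0 0.004 0 -0.4" --pt "0.06 0 0.004 0 -0.5"

```text
clock: 5.5
tcp_pos: [0.5962, 0.2882, 0.2213]
orientation: [1.203, 1.212, -1.216]
contact_force: [-0.7, 0.1, 0.1]
grip_width: 0.0645
```

Call:
servo_tool --pt "-0.03 0 0 0 -0.8" --pt "-0.03 0.021 0.219 0 -0.8" --pt "-0.03 0.021 0.219 0 -0.8" --pt "-0.03 0.021 0.219 0 -0.8" --pt "-0.03 0.021 0.219 0 -0.8" --pt "-0.03 0.021 0.219 0 -0.8" --pt "-0.01 0.021 0.219 0 -0.8" --pt "0.01 0.021 0.219 0 -0.8"

```text
clock: 6.3
tcp_pos: [0.618, 0.0675, 0.213]
orientation: [1.207, 1.209, -1.215]
contact_force: [-0.7, 0.7, 0.4]
grip_width: 0.0767
```

```bash
python3 look.py b1 0.6 0.18 0.02 80
```

```text
scene offset 205 230 scale 2.5
top offset 135 82 scale 2.5
```

View pics/b1.png

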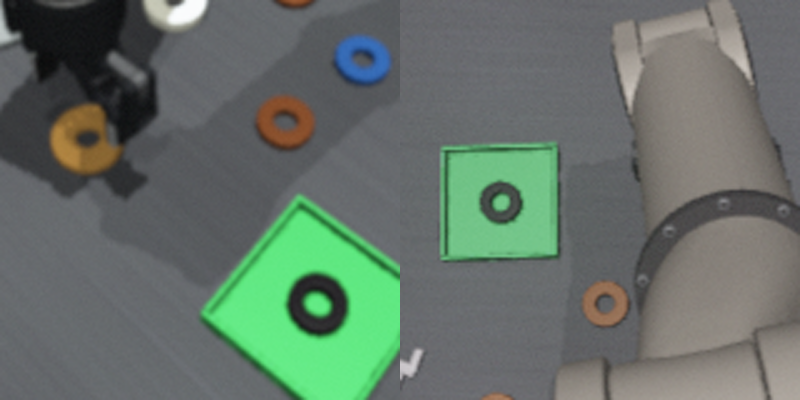

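The worn wheel lies in the tray. I released it at a known robot pose, so I can use it to measure the camera-to-robot offset.

```bash
python3 - <<'E'
from h import *
print(ray("scene",np.array([317,304])/2.5-.3+[205,230],.013),ray("top",np.array([101.5,202])/2.5-.3+[135,82],.013))
E
```

```text
[0.59915888 0.29000614] [0.59941857 0.2853232 ]
```

Call:
servo_tool --pt "0.025 0 -0.001 0 -0.7" --pt "0.035 0 -0.001 0 -0.7" --pt "0.039 0 -0.001 0 -0.7" --pt "0.039 0 -0.001 0 -0.7"

```text
clock: 6.8
tcp_pos: [0.6159, 0.0696, 0.1715]
orientation: [1.201, 1.214, -1.219]
contact_force: [-0.2, 0.5, 0.0]
grip_width: 0.0724
```

Call:
servo_tool --pt "0.002 0.002 0 0 -0.7" --pt "0.002 0.002 0 0 1" --pt "0.002 0.002 0 0 1" --pt "0.002 0.002 0 0 1" --pt "0.002 0.002 0 0 1" --force 60

```text
clock: 7.3
tcp_pos: [0.6186, 0.0697, 0.1712]
orientation: [1.202, 1.213, -1.217]
contact_force: [-2.3, -0.1, 6.4]
grip_width: 0.0566
```

Call:
servo_tool --pt "-0.02 0 0 0 1" --pt "-0.06 0 0 0 1" --pt "-0.1 0 0 0 1" --pt "-0.12 0 0 0 1" --pt "-0.12 0 0 0 1"

```text
clock: 7.8
tcp_pos: [0.6209, 0.0703, 0.2953]
orientation: [1.207, 1.208, -1.212]
contact_force: [-0.2, 0.4, -1.6]
grip_width: 0.0564
```

```bash
python3 look.py b2 0.618 0.07 0.12 35
```

```text
scene offset 200 217 scale 5.714285714285714
top offset 220 110 scale 5.714285714285714
```

View pics/b2.png

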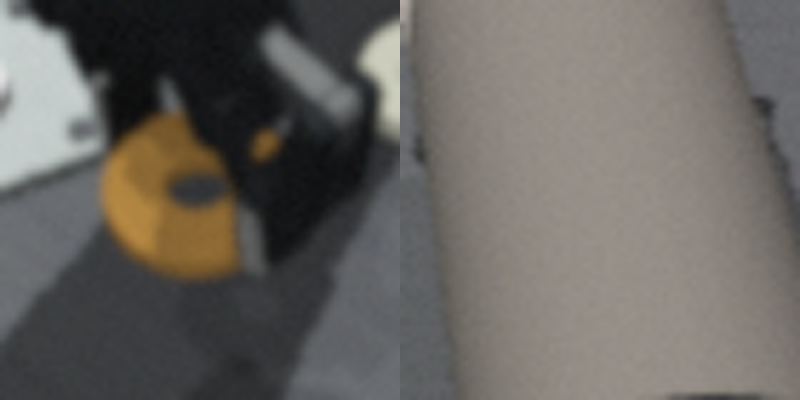

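```bash
python3 - <<'E'
from h import *
p=np.array([200,188])/5.714-.4+[200,217];print(ray("scene",p,.134),ray("scene",p,.130))
E
```

```text
[0.62120099 0.0729046 ] [0.61940893 0.0705783 ]
```

Call:
servo_tool --pt "0 -0.0195 0.167 0 1" --pt "0 -0.0195 0.167 0 1" --pt "0 -0.0195 0.167 0 1" --pt "0 -0.0195 0.167 0 1" --pt "0 -0.0195 0.167 0 1" --pt "0.02 -0.0195 0.167 0 1" --pt "0.03 -0.0195 0.167 0 1"

```text
clock: 8.6
tcp_pos: [0.5988, -0.0958, 0.2595]
orientation: [1.2, 1.217, -1.218]
contact_force: [-1.3, 0.4, -1.4]
grip_width: 0.0568
```

```bash
python3 look.py b3 0.601 -0.097 0.07 35
```

```text
scene offset 153 181 scale 5.714285714285714
top offset 289 124 scale 5.714285714285714
```

View pics/b3.png

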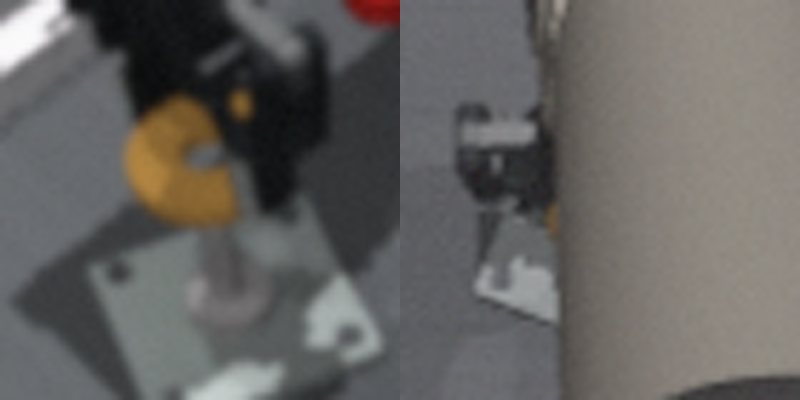

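Call:
servo_tool --pt "0 0.0025 0.001 0 1" --pt "0.01 0.0025 0.001 0 1" --pt "0.02 0.0025 0.001 0 1" --pt "0.03 0.0025 0.001 0 1" --pt "0.04 0.0025 0.001 0 1" --pt "0.04 0.0025 0.001 0 1"

```text
clock: 9.3
tcp_pos: [0.5998, -0.0968, 0.2174]
orientation: [1.198, 1.22, -1.221]
contact_force: [-0.6, 0.2, -0.9]
grip_width: 0.0567
```

```bash
python3 look.py b4 0.601 -0.097 0.05 35; python3 - <<'E'
from h import *
p=np.array([200,145])/5.714-.4+[153,181];print(ray("scene",p,.098),ray("scene",p,.095))
E
```

```text
scene offset 155 187 scale 5.714285714285714
top offset 289 126 scale 5.714285714285714
[ 0.59705331 -0.09874189] [ 0.59566856 -0.10125161]
```

View pics/b4.png

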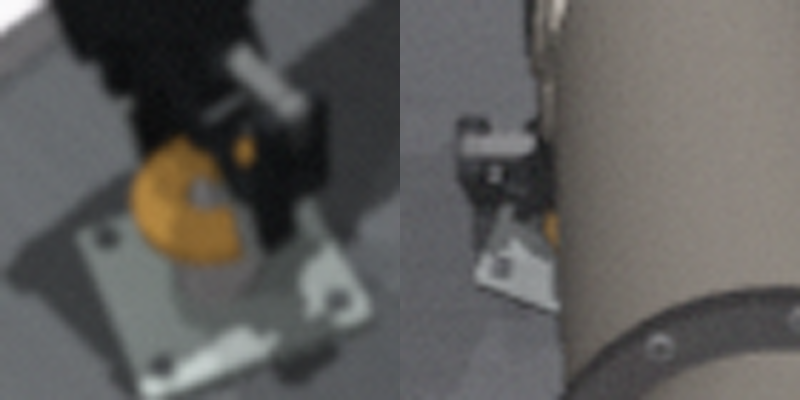

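Call:
servo_tool --pt "0.01 0.0015 0 0 1" --pt "0.02 0.0015 0 0 1" --pt "0.025 0.0015 0 0 1" --pt "0.025 0.0015 0 0 1"

```text
clock: 9.8
tcp_pos: [0.601, -0.0969, 0.1927]
orientation: [1.198, 1.22, -1.221]
contact_force: [0.0, 0.0, -1.2]
grip_width: 0.0567
```

Call:
servo_tool --pt "0.0015 0 0 0 1" --pt "0.0015 0 0 0 -0.8" --pt "0.0015 0 0 0 -0.8" --pt "0.0015 0 0 0 -0.8" --pt "-0.03 0 0 0 -0.8" --pt "-0.08 0 0 0 -0.8" --pt "-0.1 0 0 0 -0.8" --pt "-0.1 0 0 0 -0.8"

```text
clock: 10.6
tcp_pos: [0.6042, -0.0968, 0.2969]
orientation: [1.201, 1.214, -1.216]
contact_force: [0.4, -0.4, 0.3]
grip_width: 0.0772
```

Call:
servo_tool --pt "0 -0.137 -0.12 0 -0.7" --pt "0 -0.137 -0.12 0 -0.7" --pt "0 -0.137 -0.12 0 -0.7" --pt "0 -0.137 -0.12 0 -0.7" --pt "0.04 -0.137 -0.12 0 -0.7" --pt "0.08 -0.137 -0.12 0 -0.7" --pt "0.1 -0.137 -0.12 0 -0.7" --pt "0.1 -0.137 -0.12 0 -0.7"

```text
clock: 11.4
tcp_pos: [0.4643, 0.0225, 0.1948]
orientation: [1.197, 1.219, -1.221]
contact_force: [0.3, -0.4, -0.0]
grip_width: 0.0726
```

```bash
python3 look.py c1 0.53 -0.03 0.03 45
```

```text
scene offset 191 181 scale 4.444444444444445
top offset 251 145 scale 4.444444444444445
```

View pics/c1.png

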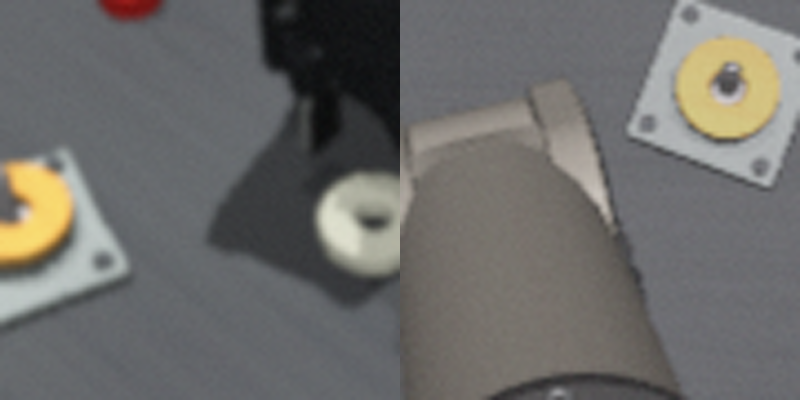

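Call:
servo_tool --pt "0.01 0.0025 -0.001 0 -0.7" --pt "0.019 0.0025 -0.001 0 -0.7" --pt "0.019 0.0025 -0.001 0 -0.7" --pt "0.019 0.0025 -0.001 0 1" --pt "0.019 0.0025 -0.001 0 1" --pt "0.019 0.0025 -0.001 0 1" --pt "0.019 0.0025 -0.001 0 1"

```text
clock: 12.2
tcp_pos: [0.4682, 0.0236, 0.1793]
orientation: [1.2, 1.215, -1.217]
contact_force: [-1.7, 0.6, 8.2]
grip_width: 0.0524
```

Call:
servo_tool --pt "-0.02 0 0 0 1" --pt "-0.06 0 0 0 1" --pt "-0.1 0 0 0 1" --pt "-0.12 0 0 0 1" --pt "-0.12 0 0 0 1"

```text
clock: 12.7
tcp_pos: [0.4705, 0.0241, 0.3026]
orientation: [1.204, 1.21, -1.212]
contact_force: [-0.1, -0.5, -1.2]
grip_width: 0.0519
```

```bash
python3 look.py c2 0.468 0.024 0.12 30
```

```text
scene offset 244 165 scale 6.666666666666667
top offset 243 179 scale 6.666666666666667
```

View pics/c2.png

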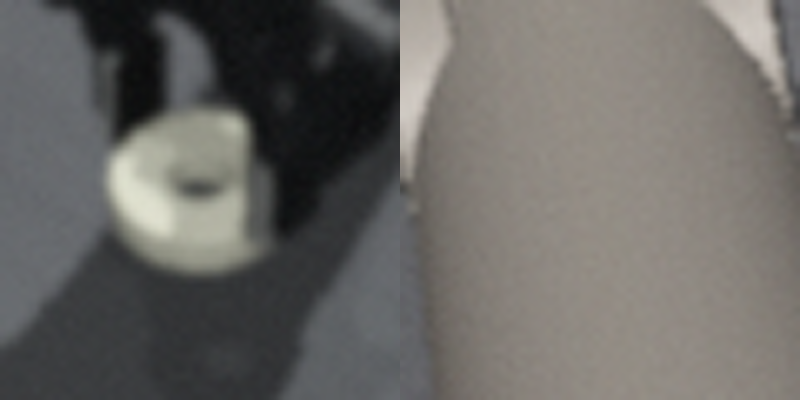

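Call:
servo_tool --pt "0 0.131 0.1205 0 1" --pt "0 0.131 0.1205 0 1" --pt "0 0.131 0.1205 0 1" --pt "0 0.131 0.1205 0 1" --pt "0 0.131 0.1205 0 1" --pt "0 0.131 0.1205 0 1" --pt "0 0.131 0.1205 0 1"

```text
clock: 13.5
tcp_pos: [0.5994, -0.0951, 0.2974]
orientation: [1.199, 1.218, -1.217]
contact_force: [1.2, 0.9, -1.0]
grip_width: 0.0522
```

```bash
python3 - <<'E'
from h import *
p=np.array([199,178])/6.667-.4+[244,165];print(ray("scene",p,.138),ray("scene",p,.134))
E
```

```text
[0.47227736 0.02582306] [0.46939123 0.0231381 ]
```

Call:
servo_tool --pt "0.02 0.002 0.0015 0 1" --pt "0.04 0.002 0.0015 0 1" --pt "0.05 0.002 0.0015 0 1" --pt "0.06 0.002 0.0015 0 1" --pt "0.07 0.002 0.0015 0 1" --pt "0.078 0.002 0.0015 0 1" --pt "0.082 0.002 0.0015 0 1" --pt "0.082 0.002 0.0015 0 1"

```text
clock: 14.3
tcp_pos: [0.6002, -0.0968, 0.2149]
orientation: [1.199, 1.218, -1.217]
contact_force: [-0.3, -0.3, -0.7]
grip_width: 0.052
```

Call:
servo_tool --pt "0.002 0.001 0 0 1" --pt "0.0045 0.001 0 0 1" --pt "0.0045 0.001 0 0 1"

```text
clock: 14.6
tcp_pos: [0.6012, -0.0968, 0.2104]
orientation: [1.199, 1.218, -1.217]
contact_force: [0.1, 0.8, -1.0]
grip_width: 0.0519
```

Call:
servo_tool --pt "0.001 0 0 0 1" --pt "0.001 0 0 0 -0.7" --pt "0.001 0 0 0 -0.7" --pt "0.001 0 0 0 -0.7" --pt "-0.03 0 0 0 -0.7" --pt "-0.07 0 0 0 -0.7" --pt "-0.08 0 0 0 -0.5" --pt "-0.08 0 0 0 -0.5"

```text
clock: 15.4
tcp_pos: [0.603, -0.0967, 0.2925]
orientation: [1.201, 1.215, -1.214]
contact_force: [-0.6, 0.3, -0.7]
grip_width: 0.0642
```

Call:
servo_tool --pt "0 -0.202 -0.281 0 -0.5" --pt "0 -0.202 -0.281 0 -0.5" --pt "0 -0.202 -0.281 0 -0.5" --pt "0 -0.202 -0.281 0 -0.5" --pt "0 -0.202 -0.281 0 -0.5" --pt "0 -0.202 -0.281 0 -0.5" --pt "0 -0.202 -0.281 0 -0.5" --pt "0 -0.202 -0.281 0 -0.5"

```text
clock: 16.2
tcp_pos: [0.3962, 0.1881, 0.2924]
orientation: [1.193, 1.222, -1.209]
contact_force: [1.0, 0.7, -0.1]
grip_width: 0.0641
```

```bash
python3 look.py d1 0.601 -0.097 0.04 35; python3 - <<'E'
from h import *
im=cv2.imread("pics/d1_scene.png")[:,:,::-1].copy();c,ax,a=blobs("scene",im,"blue",(350,254,25));print(c,ax,ray("scene",c,.006))
E
```

```text
scene offset 155 190 scale 5.714285714285714
top offset 288 127 scale 5.714285714285714
(349.3398742675781, 253.5218048095703) (18.480833053588867, 21.710922241210938) [0.39962534 0.18488934]
```

View pics/d1.png

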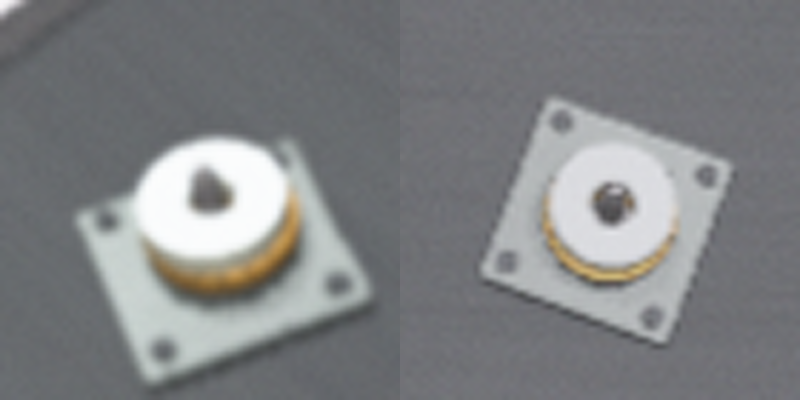

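Call:
servo_tool --pt "0.03 0.0043 0.004 0 -0.5" --pt "0.07 0.0043 0.004 0 -0.5" --pt "0.1 0.0043 0.004 0 -0.5" --pt "0.115 0.0043 0.004 0 -0.5" --pt "0.118 0.0043 0.004 0 -0.5" --pt "0.118 0.0043 0.004 0 -0.5"

```text
clock: 16.9
tcp_pos: [0.4028, 0.1785, 0.1739]
orientation: [1.197, 1.216, -1.217]
contact_force: [0.4, -0.1, 0.9]
grip_width: 0.0641
```

Call:
servo_tool --pt "0 -0.002 -0.0055 0 -0.5" --pt "0 -0.002 -0.0055 0 -0.5" --pt "0 -0.002 -0.0055 0 1" --pt "0 -0.002 -0.0055 0 1" --pt "0 -0.002 -0.0055 0 1" --pt "0 -0.002 -0.0055 0 1" --pt "0 -0.002 -0.0055 0 1"

```text
clock: 17.6
tcp_pos: [0.401, 0.1843, 0.1752]
orientation: [1.198, 1.215, -1.216]
contact_force: [-3.6, -0.8, 13.3]
grip_width: 0.0442
```

Call:
servo_tool --pt "-0.02 0 0 0 1" --pt "-0.06 0 0 0 1" --pt "-0.1 0 0 0 1" --pt "-0.12 0 0 0 1" --pt "-0.12 0 0 0 1" --pt "-0.12 0 0 0 1"

```text
clock: 18.2
tcp_pos: [0.402, 0.1846, 0.2953]
orientation: [1.199, 1.214, -1.215]
contact_force: [-0.1, 0.1, -0.9]
grip_width: 0.0445
```

```bash
python3 look.py d2 0.401 0.184 0.12 30
```

```text
scene offset 327 189 scale 6.666666666666667
top offset 173 206 scale 6.666666666666667
```

View pics/d2.png

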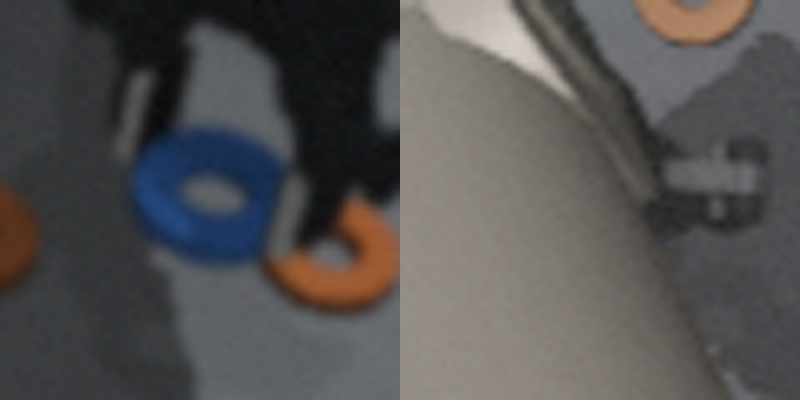

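Call:
servo_tool --pt "0 0.199 0.281 0 1" --pt "0 0.199 0.281 0 1" --pt "0 0.199 0.281 0 1" --pt "0 0.199 0.281 0 1" --pt "0 0.199 0.281 0 1" --pt "0 0.199 0.281 0 1" --pt "0 0.199 0.281 0 1" --pt "0 0.199 0.281 0 1"

```text
clock: 19.1
tcp_pos: [0.6034, -0.1027, 0.2916]
orientation: [1.2, 1.209, -1.226]
contact_force: [-0.0, 0.3, -0.7]
grip_width: 0.0441
```

```bash
python3 - <<'E'
from h import *
p=np.array([213,193])/6.667-.4+[327,189];print(ray("scene",p,.128))
E
```

```text
[0.40254044 0.18522358]
```

Call:
servo_tool --pt "0 -0.002 -0.006 0 1" --pt "0.01 -0.002 -0.006 0 1" --pt "0.03 -0.002 -0.006 0 1" --pt "0.045 -0.002 -0.006 0 1" --pt "0.055 -0.002 -0.006 0 1" --pt "0.065 -0.002 -0.006 0 1" --pt "0.065 -0.002 -0.006 0 1"

```text
clock: 19.8
tcp_pos: [0.6, -0.0969, 0.225]
orientation: [1.198, 1.211, -1.227]
contact_force: [0.1, -0.3, -0.5]
grip_width: 0.0442
```

Call:
servo_tool --pt "0.002 0.001 0 0 1" --pt "0.004 0.001 0 0 1" --pt "0.0045 0.001 0 0 1" --pt "0.0045 0.001 0 0 1"

```text
clock: 20.2
tcp_pos: [0.6011, -0.097, 0.2208]
orientation: [1.199, 1.211, -1.227]
contact_force: [0.1, 0.1, -1.3]
grip_width: 0.0441
```

Call:
servo_tool --pt "0.001 0 0 0 1" --pt "0.001 0 0 0 -0.5" --pt "0.001 0 0 0 -0.5" --pt "0.001 0 0 0 -0.5" --pt "-0.03 0 0 0 -0.5" --pt "-0.07 0 0 0 -0.5" --pt "-0.08 0 0 0 -0.5" --pt "-0.08 0 0 0 -0.5"

```text
clock: 21.0
tcp_pos: [0.603, -0.0964, 0.303]
orientation: [1.201, 1.207, -1.224]
contact_force: [0.4, -0.1, -0.8]
grip_width: 0.0639
```

Call:
servo_tool --pt "0 -0.162 0.0945 0 -0.4" --pt "0 -0.162 0.0945 0 -0.4" --pt "0 -0.162 0.0945 0 -0.4" --pt "0 -0.162 0.0945 0 -0.4" --pt "0.03 -0.162 0.0945 0 -0.4" --pt "0.06 -0.162 0.0945 0 -0.4" --pt "0.09 -0.162 0.0945 0 -0.4" --pt "0.09 -0.162 0.0945 0 -0.4"

```text
clock: 21.8
tcp_pos: [0.4374, -0.1903, 0.2115]
orientation: [1.198, 1.216, -1.229]
contact_force: [-1.3, 0.7, -0.1]
grip_width: 0.0597
```

```bash
python3 look.py e1 0.56 -0.13 0.05 40
```

```text
scene offset 155 164 scale 5.0
top offset 297 138 scale 5.0
```

View pics/e1.png

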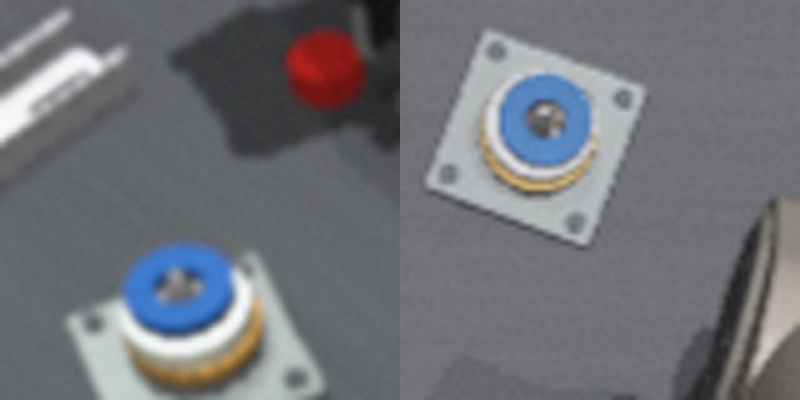

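The blue flange sits flat on the white wheel, and the spindle tip stands in its bore. Next is the cap.

Call:
servo_tool --pt "0.015 0.0035 0.0005 0 -0.4" --pt "0.029 0.0035 0.0005 0 -0.4" --pt "0.029 0.0035 0.0005 0 -0.4" --pt "0.029 0.0035 0.0005 0 1" --pt "0.029 0.0035 0.0005 0 1" --pt "0.029 0.0035 0.0005 0 1" --pt "0.029 0.0035 0.0005 0 1" --pt "0.029 0.0035 0.0005 0 1" --force 40

```text
clock: 22.7
tcp_pos: [0.4428, -0.1918, 0.1873]
orientation: [1.201, 1.208, -1.224]
contact_force: [-1.4, 1.3, 6.1]
grip_width: 0.0336
```

Underside is at TCP − 0.187. Lifting.

Call:
servo_tool --pt "-0.02 0 0 0 1" --pt "-0.06 0 0 0 1" --pt "-0.1 0 0 0 1" --pt "-0.12 0 0 0 1" --pt "-0.12 0 0 0 1" --pt "-0.12 0 0 0 1"

```text
clock: 23.3
tcp_pos: [0.4439, -0.1906, 0.3079]
orientation: [1.201, 1.207, -1.223]
contact_force: [-0.5, -0.0, -0.6]
grip_width: 0.0332
```

```bash
python3 - <<'E'
from h import *
f=grab_frame("scene");o=get_obs();print(o["tcp_pos"],o["grip_width"])
HSV["red"]=((0,150,70),(6,255,255));t=o["tcp_pos"];u=proj("scene",[t[0],t[1],t[2]-.177]);print(u)
h=cv2.cvtColor(f,cv2.COLOR_RGB2HSV);m=cv2.inRange(h,*map(np.array,HSV["red"]));x,y=u.astype(int)
ys,xs=np.nonzero(m[y-15:y+15,x-15:x+15]);print(len(xs),xs.min()+x-15,xs.max()+x-15,ys.min()+y-15,ys.max()+y-15)
# expected outline of the cap centred on the TCP
P=[proj("scene",[t[0]+.018*np.cos(a),t[1]+.018*np.sin(a),t[2]-.187+dz]) for a in np.linspace(0,6.28,40) for dz in(0,.02)];print(np.min(P,0),np.max(P,0))
E
```

```text
[ 0.44363732 -0.19050436  0.30698822] 0.033507091567736784
[213.63848082 140.56310831]
113 207 220 132 146
[205.19484335 132.20367033] [221.92161769 149.00970282]
```

Call:
servo_tool --pt "0 0.1575 -0.094 0 1" --pt "0 0.1575 -0.094 0 1" --pt "0 0.1575 -0.094 0 1" --pt "0 0.1575 -0.094 0 1" --pt "0 0.1575 -0.094 0 1" --pt "0 0.1575 -0.094 0 1" --pt "0 0.1575 -0.094 0 1"

```text
clock: 24.05
tcp_pos: [0.6002, -0.0983, 0.3032]
orientation: [1.199, 1.21, -1.228]
contact_force: [0.2, -0.8, -0.6]
grip_width: 0.0332
```

Call:
servo_tool --pt "0.01 0.001 -0.0015 0 1" --pt "0.03 0.001 -0.0015 0 1" --pt "0.042 0.001 -0.0015 0 1" --pt "0.05 0.001 -0.0015 0 1" --pt "0.056 0.001 -0.0015 0 1" --pt "0.059 0.001 -0.0015 0 1" --pt "0.059 0.001 -0.0015 0 1"

```text
clock: 24.75
tcp_pos: [0.6006, -0.0973, 0.2441]
orientation: [1.2, 1.209, -1.228]
contact_force: [0.2, -0.3, -1.3]
grip_width: 0.0331
```

Call:
servo_tool --pt "0.001 0.0005 0 0 1" --pt "0.003 0.0005 -0.0005 0 1" --pt "0.003 0.0005 -0.0005 0 1"

```text
clock: 25.05
tcp_pos: [0.6013, -0.0968, 0.2414]
orientation: [1.2, 1.209, -1.227]
contact_force: [1.5, 0.1, 0.1]
grip_width: 0.0331
```

Call:
servo_tool --pt "0 0 0 0 -0.4" --pt "0 0 0 0 -0.4" --pt "0 0 0 0 -0.4" --pt "-0.03 0 0 0 -0.4" --pt "-0.07 0 0 0 -0.4" --pt "-0.1 0 0 0 -0.4" --pt "-0.1 0 -0.05 0 -0.4" --pt "-0.1 0 -0.1 0 -0.4"

```text
clock: 25.85
tcp_pos: [0.6034, 0.0033, 0.3421]
orientation: [1.205, 1.204, -1.228]
contact_force: [0.2, 1.3, -0.3]
grip_width: 0.0596
```

Call:
servo_tool --pt "0 0 -0.05 0 -0.4" --pt "0 0 -0.1 0 -0.4" --pt "0 0 -0.15 0 -0.4" --pt "0 0 -0.15 0 -0.4" --pt "0 0 -0.15 0 -0.4"

```text
clock: 26.35
tcp_pos: [0.6046, 0.1551, 0.3403]
orientation: [1.202, 1.206, -1.226]
contact_force: [-0.5, -0.9, -0.2]
grip_width: 0.0599
```

```bash
python3 - <<'E'
from h import *
s=grab_frame("scene");t=grab_frame("top")
cv2.imwrite("pics/f_top.png",t[:,:,::-1]);cv2.imwrite("pics/f_scene.png",s[:,:,::-1])
c=lambda i,u,v,h:cv2.resize(i[v-h:v+h,u-h:u+h],(400,400),interpolation=cv2.INTER_CUBIC)
r1=np.hstack([c(s,190,225,30),c(t,324,160,30)]);r2=cv2.resize(np.hstack([s,t]),(800,200+100//1)) [:200]
r2=cv2.resize(np.hstack([s,t]),(534,200));r2=cv2.copyMakeBorder(r2,0,0,0,266,cv2.BORDER_CONSTANT)
cv2.imwrite("pics/f.png",np.vstack([r1,r2])[:,:,::-1])
for z in(.054,.074): print(z,proj("scene",[.6013,-.0966,z]),proj("top",[.6013,-.0966,z]))
a0=cv2.imread("pics/scene0.png")[:,:,::-1]
for nm,(x0,x1,y0,y1) in dict(bottle=(165,205,70,155),bracket=(125,185,165,210),wrench=(410,480,288,338)).items(): print(nm,np.abs(s[y0:y1,x0:x1].astype(int)-a0[y0:y1,x0:x1]).mean())
E
```

```text
0.054 [189.87343253 221.44721579] [324.18851209 161.10859995]
0.074 [188.4208623  215.29840106] [324.80174318 159.13060159]
bottle 21.121764705882352
bracket 12.51925925925926
wrench 12.835904761904763
```

View pics/f.png

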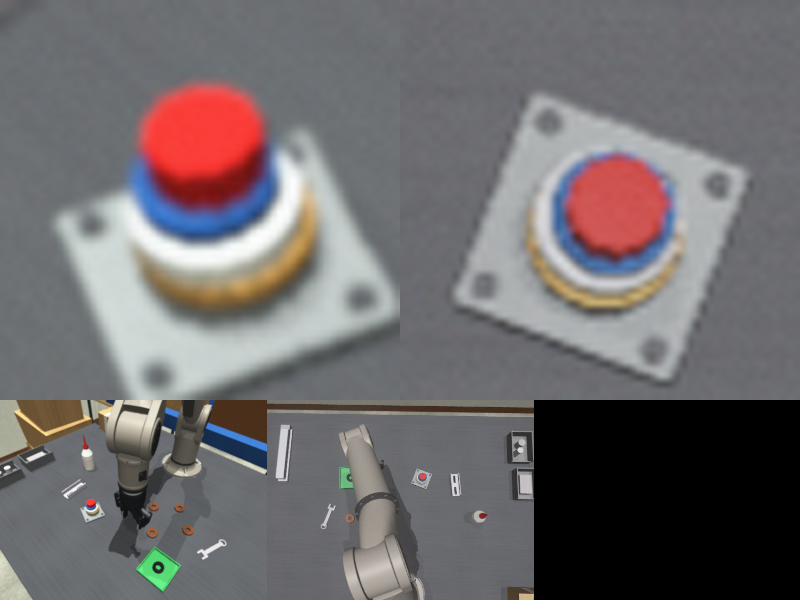

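The stack is brass, white, blue, red, level and concentric, and the worn wheel is in the tray. The bystanders look unmoved and the arm is clear, so I'm handing in.

```bash
python3 -c "
from bench import *
print(hand_in())"
```

```text
the job is handed in; nothing more can be done
None
```

The worn wheel is in the green tray. The brass flange, white wheel, blue flange and red cap are stacked on the arbor in that order. I handed in at about 26.5 s of the 112 s allowed.

- **Final pictures:** the stack looks level and roughly concentric, with no visible gaps between parts. The worn wheel lies inside the tray, and the arm is clear of everything.
- **Seating:** I judged this from the pictures and from the tool height at each release, within about 2 mm of the expected seat. I did not press the parts down to confirm it.
- **Forces:** the highest tool force I read at the end of any move was about 13 N, while gripping the blue flange.
- **Bystanders:** the bottle, bracket and wrench look unmoved in the small final overview. My before/after pixel comparison of them did not settle it. It showed mean differences of 12 to 21 grey levels; I put these down to the arm's changed shadows and lighting, but did not check further.
- **Disagreements:**
  - The gripper width read 2 to 4 mm below each part's nominal diameter.
  - The two cameras differed by up to about 5 mm, so I averaged their positions.

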